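# Clamp the heat sink with the capstan

### The arm

A 6-joint arm with a two-finger parallel gripper is mounted at the origin on a cart in front of the work surface, level with it; the furniture and walls round the work are solid. World frame = base frame: x ahead of the robot, y to its left, z up, the work surface at z = 0. Lengths are in m, angles in rad, forces in N, time in s.
With the tool pointing down it reaches from about 0.35 to 1 m from the base axis. Payload 7.1 kg.
Tool frame: the origin (TCP) lies between the finger pads; the fingertips stand 22 mm ahead of it and the grasp point (between the pads) lies 3 mm ahead of it; z points along the fingers, y is the line along which they close (so a half turn about z gives the same grasp; the last joint's range is limited). The gripper opens to 85 mm and grips with 20 to 120 N. Pads are 22 mm wide; open, the fingers measure 114 mm over their backs; the gripper's body (76 mm by 85 mm) begins 54 mm behind the grasp point. The pads swing forward as they close: fully open they stand 13 mm farther back than shut.
Start: joints at [1.14, 0.423, 1.63, -0, 1.089, -0.019], TCP at [0.25, 0.573, 0.253] pointing down, gripper open.
Joint ranges: [-3, 3], [-0.9, 2.11], [0.09, 2.58], [-1.31, 4.45], [0.11, 2.69], [-2.54, 2.54]. Speed limits (rad/s): [2.39, 2.39, 3.01, 3.14, 3.14, 3.14].

### API

Orientations are given as a rotation vector (axis times angle).
In Python, from rig import manip gives the robot as it stands. The module is installed in compiled form; this text tells all that it offers. Calls block until the motion is done:
- manip.move_to(position, orientation): joint-space move of the TCP to a pose.
- manip.servo_line(position, orientation=None, rate=0.15): straight line of the TCP; orientation=None keeps the orientation; rate is the mean speed in m/s.
- manip.set_joints(angles): joint-space move.
- manip.command_gripper(opening, f_grip=None): finger opening in m; f_grip is the grip in N (None keeps the last); returns when the fingers have stopped.
- manip.hold(seconds).
- manip.solve_ik(position, orientation): joint angles nearest the present ones, or None.
- manip.camera(name): name is "scene" or "top" or "wrist"; returns a dict with "image" (480x640x3 uint8, red, green, blue), "fx", "fy", "cx", "cy" (pixels), "k1" (the pictures are not rectified: a ray, as slopes to the right and down, at radius r is drawn at 1 + k1 r^2 times it, then the intrinsics apply), "cam_to_world" (4x4, takes a point from camera to world coordinates); the wrist camera has in their place "mount" (4x4, takes a point from camera to tool coordinates, whose origin is the TCP and whose axes are the flange's). Camera axes: x right, y down, z forward; pixel columns grow to the right and rows downward; lengths in m; the calibration is good to about 2 mm. A picture is of the moment at which its call begins: read the wrist's pose just before it. There is no depth.
A pose or a line that the arm cannot do raises manip.IKError and nothing moves.
- manip.sign_off(): hands the job in; it is judged then, once.
Readings, each from a call of its own:
- manip.get_time(): time.
- manip.get_joint_positions(): joint angles.
- manip.get_joint_vel(): joint speeds.
- manip.get_tau(): joint torques, N m.
- manip.get_position(): TCP position.
- manip.get_ee_rot(): TCP orientation.
- manip.get_contact_force(): force on the tool from outside, world axes, zero at the start.
- manip.get_torque(): the same for the moment, N m.
- manip.get_width(): finger opening in m.
- manip.get_grip_force(): force on a finger pad.
Only numpy, scipy, OpenCV 4.12 (cv2) and the standard library are available. Lean on these libraries where they do the work, as an engineer would, in place of code of your own. Each camera call takes 0.05 s, during which the arm holds its last target. There are 200 camera calls.

### The job

Two small rack clamps with four-spoked capstans stand on the desk. On the one that has the finned black heat sink between its jaws, push the spokes round clockwise (seen from above) as far as they will go, so that the jaw closes on the heat sink and holds it, still standing flat, against the fixed jaw. Leave the capstan of the empty clamp as it is.

Things in the scene. Friction and masses are not known exactly. Their poses are not given: they have to be found in the camera images.
- loaded_hub (a point): Axis of the loaded clamp's capstan at spoke height, 38 mm above the desk; x from hub to jaws (away from robot), y left, z up. Steel hub 36 mm wide, top at z 50 over the desk, base 10 mm thick. 4 spokes, 10 mm thick, end balls to 77 mm. A guard roof (top 60 mm over the desk) hides them at x 20..86, y +-89, so push on the near side, -y to +y, spoke after spoke. Bolted down.
- loaded_capstan (a joint): Turn of that capstan, rad, growing clockwise from above: 0 jaw open, 2.9 solid stop, jaw closed with under 1 mm to spare. At 0 the spokes point 35, 125, 215, 305 degrees anticlockwise from the hub point's x; at q each is q further clockwise. Moves the jaw 10 mm a rad towards the fixed jaw (face at hub x 175 mm). Stays where left; friction: about 5 N at 55 mm radius.
- heat_sink: Loose black finned block, 75 x 40 x 45 mm high, origin under its centre, standing on the clamp's 10 mm base between the jaws (90 mm wide, tops 52 mm over the desk), its 40 mm width across the gap. Clamped, its centre is 155 mm from the hub in x. An identical spare stands elsewhere on the desk, in no clamp.
- empty_spoke (a point): Centre of one spoke's end ball on the other, identical clamp, whose jaws are empty: 69 mm from its hub axis, 38 mm above the desk. This capstan must not be turned.

How it is judged:
On the way:
1. the capstan has been wound more than half way (value of joint loaded_capstan above 1.5 rad), for 0.05 s.
At the end, for the whole second after the job is handed in: The loaded clamp's capstan is within 10 degrees of its closed stop and at rest; the heat sink stands upright (within 10 degrees) between the jaws, within 10 mm of the clamped place and 25 mm of the clamp's middle line, at rest; the empty clamp's spokes are within 15 mm of where they began (value of joint loaded_capstan above 2.72 rad and velocity of joint loaded_capstan below 0.05 rad/s and x of heat_sink in the frame of loaded_hub between 0.145 and 0.165 m and y of heat_sink in the frame of loaded_hub between -0.025 and 0.025 m and angle between heat_sink's own z axis and vertical below 0.17 rad and linear speed of heat_sink below 0.02 m/s and distance of empty_spoke from where it was at the start of the episode below 0.015 m); the robot touches nothing.
It fails at once if the empty clamp's capstan is turned (a spoke end moves more than 15 mm) (distance of empty_spoke from where it was at the start of the episode above 0.015 m).
It fails at once if the heat sink is tipped over (angle between heat_sink's own z axis and vertical above 0.6 rad).
It also fails if it takes over 48 s, if anything falls off the work surface, if the arm or the gripper's body presses on something with over 40 N, if the wrist force passes 120 N, or if a joint passes its speed limit or range.

## Working session

There is one attempt and no reset: what is moved stays moved. The work goes in short steps, each a Python script; the robot and the scene stay as the last script left them, time stands still between calls to the robot, and variables do not carry over. Pictures are saved under pics/ and viewed, at most 10 in all, crops included, and the job is handed in when it is done.

```bash
mkdir -p pics
python3 - <<'E'
from rig import manip
import cv2,pickle
d={}
for n in ("scene","top"):
    c=manip.camera(n); d[n]=c; cv2.imwrite(f"pics/{n}0.png",c["image"][...,::-1]); print(n,{k:v for k,v in c.items() if k!="image"})
pickle.dump(d,open("c0.pkl","wb")); print(manip.get_time(),manip.get_ee_rot())
E
```

```text
scene {'fx': 499.5719768456186, 'fy': 499.5719768456186, 'cx': 314.15656691323915, 'cy': 246.36882648743557, 'k1': -0.10594603574386534, 'cam_to_world': array([[-0.67689894, -0.31145883,  0.66693419, -0.00831196],
       [-0.73595045,  0.30310197, -0.6053975 ,  0.50453414],
       [-0.01359267, -0.90062344, -0.43438767,  0.42797102],
       [ 0.        ,  0.        ,  0.        ,  1.        ]])}
top {'fx': 533.2289899215557, 'fy': 533.2289899215557, 'cx': 324.89444143343553, 'cy': 250.97480976278865, 'k1': -0.10148911539751006, 'cam_to_world': array([[ 0.00815133, -0.99723946,  0.07380394,  0.49769017],
       [-0.99994575, -0.00860754, -0.00586539, -0.00389859],
       [ 0.00648447, -0.07375212, -0.99725552,  0.9005763 ],
       [ 0.        ,  0.        ,  0.        ,  1.        ]])}
0.1 [-6.42190156e-01 -3.07497214e+00  2.13995825e-03]
```

View pics/top0.png

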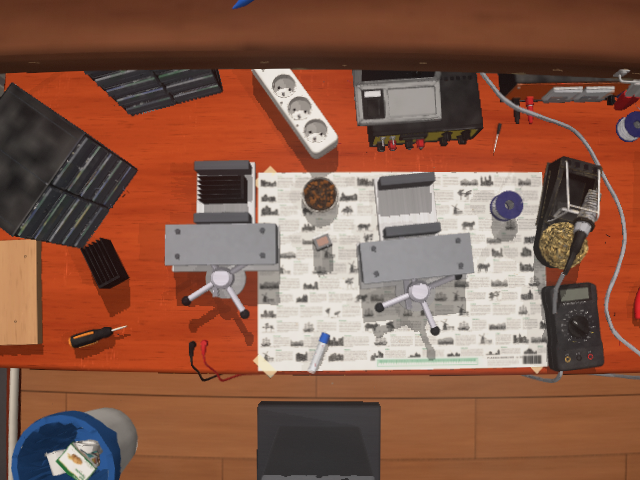

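View pics/scene0.png

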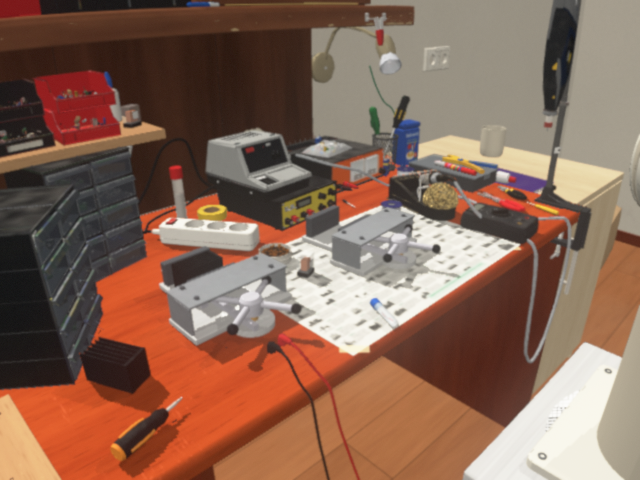

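The top view shows the loaded clamp on the left: hub near (222,278), black fins at (222,190), and spoke balls near (187,300) and (245,314). In the scene view, its hub is at about (252,303) and its balls at (234,328) and (296,309). The empty clamp is on the right, and the spare sink is at (105,262). Next I'll triangulate.

```bash
cat > h.py <<'E'
import numpy as np, cv2, pickle
def ray(c,uv,T=None):
    K=np.array([[c["fx"],0,c["cx"]],[0,c["fy"],c["cy"]],[0,0,1]])
    p=cv2.undistortPoints(np.array([[uv]],float),K,np.array([c["k1"],0,0,0,0.]))[0,0]
    T=c["cam_to_world"] if T is None else T
    d=T[:3,:3]@np.r_[p,1]; return T[:3,3],d/np.linalg.norm(d)
def onz(r,z): return r[0]+r[1]*(z-r[0][2])/r[1][2]
def tri(*rs):
    A=sum(np.eye(3)-np.outer(d,d) for o,d in rs); b=sum((np.eye(3)-np.outer(d,d))@o for o,d in rs)
    p=np.linalg.solve(A,b); return p,[np.linalg.norm(np.cross(p-o,d))*1e3 for o,d in rs]
def dark(c,uv,r=9,t=75):
    u,v=uv; im=c["image"][v-r:v+r+1,u-r:u+r+1].max(2)
    n,l,s,ce=cv2.connectedComponentsWithStats((im<t).astype(np.uint8)); k=1+s[1:,4].argmax(); return ce[k]+[u-r,v-r],s[k,4]
E
python3 - <<'E'
from h import *
np.set_printoptions(precision=4,suppress=True)
d=pickle.load(open("c0.pkl","rb")); t,s=d["top"],d["scene"]
for a,b in [((187,300),(234,328)),((245,314),(296,309))]:
    A,n=dark(t,a);B,m=dark(s,b); print("ball",A,n,B,m,tri(ray(t,A),ray(s,B)),onz(ray(t,A),.038))
print("hub",tri(ray(t,(222,278)),ray(s,(252,301))),onz(ray(t,(222,278)),.05))
# roof top outline, grey
im=t["image"].astype(int); hsv=cv2.cvtColor(t["image"],cv2.COLOR_RGB2HSV)
m=((hsv[...,1]<40)&(hsv[...,2]>90)&(hsv[...,2]<175)).astype(np.uint8); w=np.zeros_like(m); w[215:275,155:285]=m[215:275,155:285]
w=cv2.morphologyEx(w,cv2.MORPH_OPEN,np.ones((9,9)))
c=max(cv2.findContours(w,0,2)[0],key=cv2.contourArea); bx=cv2.boxPoints(cv2.minAreaRect(c)); print(bx)
print(np.array([onz(ray(t,p),.06) for p in bx]))
big=cv2.resize(np.hstack([t["image"][150:330,150:290],s["image"][230:410,150:330]]),None,fx=2.4,fy=2.4,interpolation=2)
cv2.imwrite("pics/crop.png",big[...,::-1]); print(big.shape)
E
```

```text
ball [185.5385 300.8154] 65 [232.325 329.35 ] 80 (array([0.478 , 0.2154, 0.0385]), [np.float64(0.9268694453048753), np.float64(0.9268694453047794)]) [0.4786 0.2163 0.038 ]
ball [244.3276 314.    ] 58 [295.72 308.66] 50 (array([0.4581, 0.1196, 0.0382]), [np.float64(0.6890816370913612), np.float64(0.6890816370913586)]) [0.4585 0.1201 0.038 ]
hub (array([0.5152, 0.1557, 0.041 ]), [np.float64(1.4675429809371001), np.float64(1.467542980936975)]) [0.5159 0.1552 0.05  ]
[[165. 223.]
 [279. 223.]
 [279. 274.]
 [165. 274.]]
[[0.6025 0.2472 0.06  ]
 [0.6038 0.0644 0.06  ]
 [0.5229 0.0632 0.06  ]
 [0.5211 0.2447 0.06  ]]
(432, 768, 3)
```

View pics/crop.png

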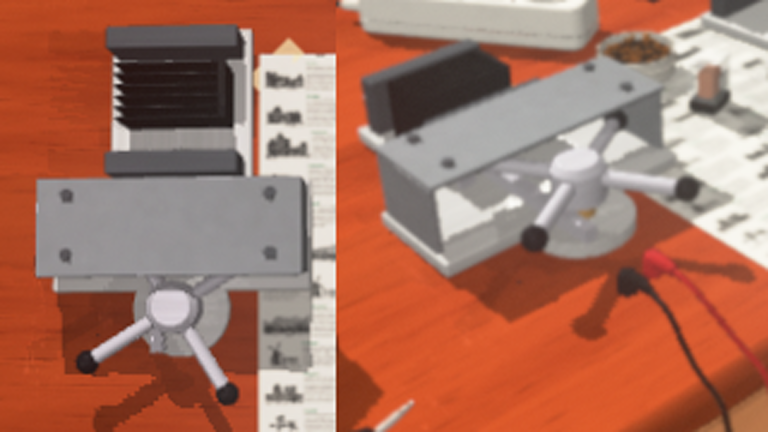

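The balls triangulate to z≈38 mm and sit 97.8 mm apart (expected 97.6). That puts the hub at (0.516, 0.157) and the spokes at about 213° and 123°. The crop confirms the sink is in this clamp and that the near side is clear. First I'll check IK, then make the first push.

```bash
cat > p.py <<'E'
from rig import manip
import numpy as np
from scipy.spatial.transform import Rotation as R
H=np.array([.5158,.1570]); RAD=.046
def pose(deg,z,flip):
    a=np.radians(deg); r=np.array([np.cos(a),np.sin(a),0])*flip
    m=np.column_stack([np.cross(r,[0,0,-1]),r,[0,0,-1]])   # y radial, z down
    return np.r_[H+RAD*np.array([np.cos(a),np.sin(a)]),z], R.from_matrix(m).as_rotvec()
def push(a0,a1,step,flip,lim,z=.05):
    a=a0; f=0
    while a>a1:
        a=max(a-step,a1); manip.servo_line(*pose(a,z,flip),rate=.06)
        f=np.linalg.norm(manip.get_contact_force()[:2]); print(round(a,1),round(f,1),end="; ")
        if f>lim: break
    print(round(manip.get_time(),1)); return a
E
python3 - <<'E'
from p import *
np.set_printoptions(precision=2,suppress=True)
best=None
for f in (1,-1):
    q=[manip.solve_ik(*pose(a,z,f)) for a in (250,190,130) for z in (.05,.12)]
    print(f,*q,sep="\n")
    if all(x is not None for x in q):
        s=max(abs(x[5]) for x in q)
        if best is None or s<best[0]: best=(s,f)
print(best); f=best[1]
manip.command_gripper(0)
manip.move_to(*pose(250,.12,f)); manip.servo_line(pose(250,.05,f)[0]); print(manip.get_position(),manip.get_contact_force())
a=push(250,133,6,f,25)
c=manip.camera("top"); import cv2; cv2.imwrite("pics/top1.png",cv2.resize(c["image"][150:360,120:330],None,fx=2.8,fy=2.8)[...,::-1])
E
```

```text
1
[ 0.2   0.59  1.98 -0.    0.57  2.12]
[ 0.2   0.47  1.96 -0.    0.72  2.12]
None
None
[ 0.35  0.6   1.95 -0.    0.59 -1.92]
[ 0.35  0.48  1.94 -0.    0.73 -1.92]
-1
[ 0.2   0.59  1.98 -0.    0.57 -1.02]
[ 0.2   0.47  1.96 -0.    0.72 -1.02]
[ 0.28  0.58  2.02 -0.    0.55  0.11]
[ 0.28  0.44  2.   -0.    0.7   0.11]
[ 0.35  0.6   1.95 -0.    0.59  1.23]
[ 0.35  0.48  1.94 -0.    0.73  1.23]
(np.float64(1.2264055520564936), -1)
[0.5  0.11 0.05] [ 0.71  0.17 -0.19]
244 0.8; 238 0.5; 232 2.3; 226 4.6; 220 5.0; 214 5.0; 208 3.8; 202 4.3; 196 3.9; 190 3.9; 184 3.5; 178 3.1; 172 4.8; 166 4.3; 160 4.2; 154 4.1; 148 4.8; 142 5.2; 136 5.2; 133 5.9; 8.6
```

Contact came at about 232° and friction was a steady ~5 N, so q≈1.7. Now the second spoke.

Run:
```python
from p import *
import cv2
f=-1
manip.servo_line(*pose(137,.05,f)); manip.servo_line(pose(137,.12,f)[0])
manip.move_to(*pose(242,.12,f)); manip.servo_line(pose(242,.05,f)[0],rate=.08); print(manip.get_contact_force())
a=push(242,170,6,f,20)
a=push(a,148,1.5,f,20)
manip.servo_line(*pose(a+6,.05,f)); manip.servo_line(pose(a+6,.13,f)[0]); 
p,o=pose(190,.25,f); p[0]-=.1; manip.move_to(p,o)
print(manip.get_contact_force(),manip.get_time())
c=manip.camera("top"); cv2.imwrite("pics/top2.png",cv2.resize(c["image"][150:360,120:330],None,fx=2.8,fy=2.8)[...,::-1])
```

```text
[-0.66793425  0.23054924 -0.21855196]
236 0.8; 230 0.9; 224 3.3; 218 4.2; 212 3.7; 206 3.4; 200 4.7; 194 5.5; 188 5.3; 182 5.2; 176 3.0; 170 4.7; 15.4
168.5 5.8; 167.0 5.5; 165.5 5.9; 164.0 6.1; 162.5 5.1; 161.0 6.3; 159.5 6.9; 158.0 6.4; 156.5 7.9; 155.0 11.5; 153.5 15.7; 152.0 19.0; 150.5 22.4; 18.6
[-0.24754734  0.37855152 -0.25154262] 20.2333
```

View pics/top2.png

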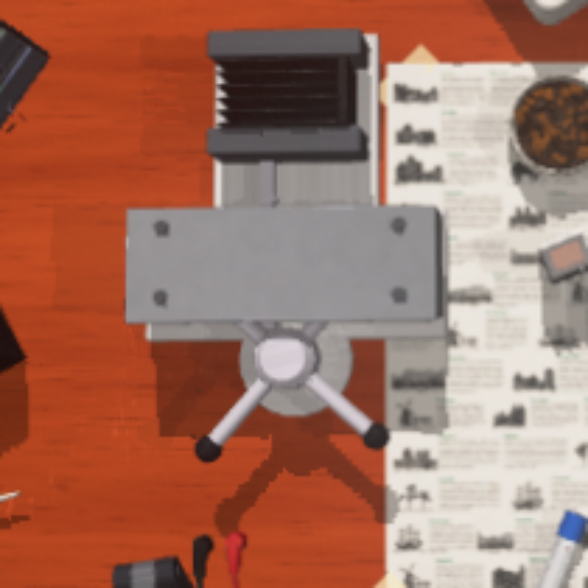

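The picture shows the jaw closed flat on the sink, with the balls at about (207,449) and (376,436) in the crop. Before handing in, I'll check the capstan angle from the balls.

Run:
```python
from h import *
from rig import manip
c=manip.camera("top"); H=np.array([.5158,.1576]); q=[]
for uv,a0 in [((194,310),123.2+90),((254,306),213.4+90)]:
    b=onz(ray(c,dark(c,uv)[0]),.038)[:2]-H; a=np.degrees(np.arctan2(b[1],b[0]))%360
    q.append(np.radians(a0-a)); print(np.linalg.norm(b),a,q[-1])
if abs(np.mean(q)-2.9)<.1: manip.sign_off(); print("signed off",manip.get_time())
```

```text
0.06889151967330731 139.37978324961034 1.2884058368301683
0.06841973150861061 230.60226882113957 1.270560097052847
```

My formula used the wrong spoke by 90°. The spokes are really at 303.3−139.4 = 163.9° and 393.4−230.6 = 162.8°, so q ≈ 2.85 rad. That matches the stop I felt (22 N), within measurement error, so I'm handing in.

```bash
python3 -c "
from rig import manip
print(manip.sign_off(), manip.get_time())"
```

```text
the job is handed in; nothing more can be done
the job is handed in; nothing more can be done
```

The job is handed in: the loaded clamp's capstan is wound to its stop (about 2.85 rad measured from the camera), the jaw is closed on the heat sink, which looked flat in the last picture, and I never went near the empty clamp.

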